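Load a sample board into the curing unit and hold the lever at its third click

ROBOT

A 7-joint arm with a two-finger parallel gripper is mounted at the origin on a cart in front of the work surface, level with it; the furniture and walls round the work are solid. World frame = base frame: x ahead of the robot, y to its left, z up, the work surface at z = 0. Lengths are in mm, angles in rad, forces in N, time in s.
With the tool pointing down it reaches from about 400 to 875 mm from the base axis. Payload 4.4 kg.
Tool frame: the origin (TCP) lies at the very end of the fingers, on their centre line; the grasp point (between the pads) lies 19 mm behind it; y points along the fingers, z is the direction in which the jaws open and shut, and the axes are right-handed (so a half turn about y gives the same grasp; the last joint's range is limited). The gripper opens to 85 mm and grips with 20 to 120 N. Pads are 22 mm wide; open, the fingers measure 114 mm over their backs; the gripper's body (76 mm by 85 mm) begins 54 mm behind the grasp point. The pads swing forward as they close: fully open they stand 13 mm farther back than shut.
Start: joints at [-1.368, 0.628, 0.038, 1.517, -0.027, 0.996, -0.02], TCP at [172.599, 626.68, 231.313] pointing down, gripper open.
Joint ranges: [-3.06, 3.06], [-0.37, 2.12], [-1.25, 1.32], [0.18, 2.47], [-1.1, 4.24], [0.23, 1.98], [-2.94, 2.94]. Speed limits (rad/s): [2.57, 2.57, 3.14, 3.14, 3.14, 3.14, 3.14].

INTERFACE

Orientations are given as [roll, pitch, yaw] about the fixed x, y, z axes, in that order (R = Rz(yaw) Ry(pitch) Rx(roll)).
In Python, from cell import * gives the robot as it stands.
- The arm moves only by the tool apply_moves, never from a script. Its argument "targets" is a list of rows, each a list of 6 numbers: the shift along the tool's x, y, z in units of 40 mm (1.0 is 40 mm), then the turn, a rotation vector about the tool's x, y, z in units of 8 degrees (1.0 is 8 degrees). A call has 1 to 12 rows; each row shifts and turns the commanded pose from where the row before left it, along the tool's axes as they then stand; what a row does not reach is not made up. A row lasts 1/8 s, in which the tool goes at most 62.5 mm and 10.7 degrees, less where a joint would pass 70% of its speed; a pose out of reach is approached as far as the arm can. A call is refused whole if a number of a shift passes 1 or a number of a turn 1, either way. A call with a gripper value outside its range is refused whole. "jaw" is the gripper command: -1 is shut, 1 is fully open, values between are in proportion, set as the call begins (left out, the last holds). The fingers move at their own pace and stop on an object; the grip force is fixed at half the most. Time passes only in rows, so rows that do not move let the fingers close. It gives the time, the measured TCP pose, the force and the opening at its end, in the units of the state.
- read_state(): the state, without advancing time (a new reading comes with each control period).
- get_image(name): name is "scene" or "top"; returns the picture (384x512x3 uint8, red, green, blue); there is no depth.
- calibration(name): a dict with "fx", "fy", "cx", "cy" (pixels), "k1" (the pictures are not rectified: a ray, as slopes to the right and down, at radius r is drawn at 1 + k1 r^2 times it, then the intrinsics apply), "world_from_camera" (4x4, takes a point from camera to world coordinates). Camera axes: x right, y down, z forward; pixel columns grow to the right and rows downward; lengths in mm; the calibration is good to about 2 mm. A picture is of the moment at which its call begins. calibration takes no time and is no camera call.
- finish_job(): hands the job in, once; it reports no verdict.
The state is a dict: "clock": time; "qpos": joint angles; "qd": joint speeds; "tau": joint torques, N m; "eef_pos": TCP position; "tool_rot": TCP orientation; "force": force on the tool from outside, world axes, zero at the start; "torque": the same for the moment, N m; "width": finger opening in mm.
Only numpy, scipy, OpenCV 4.12 (cv2) and the standard library are available. Lean on these libraries where they do the work, as an engineer would, in place of code of your own. Each camera call takes 0.05 s, during which the arm holds its last target. There are 200 camera calls.

TASK

Take the taller of the two mosaic sample boards by its top edge, slide it straight up out of the slotted wooden rack, stand it in the slot on top of the grey curing unit and let go of it. Then press the unit's spring lever down past its first two click positions to the third, not on down to the bottom stop, and keep it there: the program finishes while still holding the lever down. Leave the short board standing in the rack and do not disturb the other things on the table.

Things in the scene. Friction and masses are not known exactly. Their poses are not given: they have to be found in the camera images.
- tall_board_centre (a point): Tall sample board: plywood 6 mm thick, 80 mm wide, 120 mm high, about 90 g, with four rows of small white tiles on the faces and a bare strip of 44 mm along the top; it stands upright in one of the rack's two slots, its underside 12 mm above the table. The point is its centre (60 mm below its top edge). x is through its thickness, y along its width, z up.
- short_board_centre (a point): Short sample board, to be left alone: same make, 6 mm thick, 110 mm wide, 80 mm high, standing in the rack's other slot. The point is its centre; axes as for the tall board.
- rack: Light wooden rack, fixed, 124 mm (x) by 132 mm (y), its slot walls 56 mm high. Origin at the centre of its underside. Two slots run along its y axis at x = -35 and +35 mm; each is 9 mm wide and 116 mm long, its floor 12 mm above the table. Either board may be in either slot.
- unit: Grey curing unit, fixed; the housing is 150 mm deep (x), 130 mm wide (y), 125 mm high. Origin at the centre of its underside; x points from its front (lever side) to its back, z up. A carrier in its slot, moved by the lever, bears the board: with the lever up the carrier's floor is 68 mm above the table; it sinks with the lever, millimetre for millimetre.
- unit_slot (a point): Middle of the mouth of the slot in the unit's top, level with the upper rim of its steel guide lips, 137 mm above the table, 105 mm behind the front face. y runs along the slot. Below the lips (12 mm high, flaring to about 25 by 108 mm) the slot is 10 mm wide and 92 mm long. A board standing on the raised carrier has its centre 9 mm below this point.
- lever_top (a point): Middle of the upper face of the lever's black paddle, which stands out at the front of the curing unit; the paddle is 28 mm (x) by 46 mm (y) and 12 mm thick, its middle 35 mm in front of the housing and 132 mm above the table when up. Axes as for unit_slot.
- lever (a joint): Travel of the lever straight down, m: 0 up (start), 0.055 bottom stop. Clicks at 0.015, 0.030, 0.045 (three dark ticks on a bright strip, pointer on the lever); humps of about 2 N at 0.0075, 0.0225, 0.0375, 0.0525. A spring pushes it up, about 4 N at the top, 9 N at the third click; let go, it rises fully.
- tile_bundle_centre (a point): Bundle of square tiles in a paper band, 49x72x34 mm, a bystander to be left alone; the point is its middle.
- masking_roll_centre (a point): Roll of masking tape lying flat, 104 mm across, 25 mm high, a bystander to be left alone; the point is its middle.
- lot_marker_centre (a point): Marker pen lying down, 135 mm long, 17 mm thick, a bystander to be left alone; the point is its middle.
- tea_mug_centre (a point): Mug, 78 mm across, 92 mm high, with a handle, a bystander to be left alone; the point is its middle.
Things that resemble listed ones, but are neither listed nor needed, are in the scene too. Leave any pink look-alike of the part that bears tall_board_centre alone.

How it is judged (in metres and radians):
On the way, in this order (a step that is already met when the one before it is completed fails the run):
1. the tall board is lifted clear of the rack (z of tall_board_centre in the frame of rack above 0.125 m), for 0.1 s.
2. the tall board stands in the unit's slot, let go, with the lever still up (x of tall_board_centre in the frame of unit_slot between -0.006 and 0.006 m and y of tall_board_centre in the frame of unit_slot between -0.012 and 0.012 m and z of tall_board_centre in the frame of unit_slot between -0.02 and 0 m and angle between tall_board_centre's own z axis and vertical below 0.15 rad and contact force between the fingers and tall_board below 0.3 N and value of joint lever below 0.006 m), for 0.2 s.
3. the lever is held at its third click with the board lowered (x of tall_board_centre in the frame of unit_slot between -0.006 and 0.006 m and y of tall_board_centre in the frame of unit_slot between -0.012 and 0.012 m and z of tall_board_centre in the frame of unit_slot between -0.064 and -0.044 m and angle between tall_board_centre's own z axis and vertical below 0.15 rad and contact force between the fingers and tall_board below 0.3 N and value of joint lever between 0.04 and 0.05 m and contact force between any of the fingers, the arm and lever above 2 N), for 0.4 s.
At the end, for the whole second after the job is handed in: Fingers or arm press the lever with over 2 N and hold it still at 40 to 50 mm of travel (third click 45 mm); the tall board, not touched by the fingers, stands lowered in the unit's slot (within 6 mm across, 12 mm along, 0.15 rad of upright); the short board still stands in the rack (all of step 3 and velocity of joint lever between -0.02 and 0.02 m/s and angle between short_board_centre's own z axis and vertical below 0.2 rad); the arm keeps its last pose, push and grip.
It fails at once if the short board is moved (distance of short_board_centre from where it was at the start of the episode above 0.03 m).
It fails at once if the tile bundle is disturbed (distance of tile_bundle_centre from where it was at the start of the episode above 0.03 m).
It fails at once if the masking roll is disturbed (distance of masking_roll_centre from where it was at the start of the episode above 0.03 m).
It fails at once if the lot marker is disturbed (distance of lot_marker_centre from where it was at the start of the episode above 0.03 m).
It fails at once if the tea mug is disturbed (distance of tea_mug_centre from where it was at the start of the episode above 0.03 m).
It also fails if it takes over 54 s, if anything falls off the work surface, if the arm or the gripper's body presses on something with over 40 N, if the wrist force passes 120 N, or if a joint passes its speed limit or range.

## Working session

There is one attempt and no reset: what is moved stays moved. The work goes in short steps, Python scripts to look and compute and a tool call to move; the robot and the scene stay as the last step left them, time stands still between calls to the robot, and variables do not carry over. Pictures are saved under pics/ and viewed, about 8 in all and at most 12, crops included, and the job is handed in when it is done.

Besides the shell and the picture viewer there is one more tool, called after "Request:" as name(argument=value, ...) on one line, values as JSON. apply_moves: Moves the arm, as the interface text tells. Its arguments: {"type":"object","properties":{"targets":{"type":"array"},"jaw":{"type":"number"}},"required":["targets"]}

```bash
mkdir -p pics
python3 - <<'E'
from cell import *
import cv2,numpy as np
print(read_state())
for n in("scene","top"):
    im=get_image(n); cv2.imwrite(f"pics/{n}0.png",im[:,:,::-1]); c=calibration(n); print(n,{k:np.round(v,3).tolist() for k,v in c.items()})
E
```

```text
{'clock': 0.0, 'qpos': array([-1.36778797,  0.62934509,  0.03844997,  1.51839076, -0.02697441,
        0.99632352, -0.01996151]), 'qd': array([-2.67187168e-04, -7.25776385e-04,  6.57094269e-05,  1.00978843e-03,
        3.39480514e-04,  9.07035597e-04,  5.25140692e-04]), 'tau': array([ 3.54092244e-04, -5.63406444e+01,  1.22653261e+00, -1.93442005e+01,
        1.11545407e-02,  1.05724524e-02, -6.42341988e-06]), 'eef_pos': array([172.44174995, 626.03817924, 230.38265898]), 'tool_rot': array([-1.57274412e+00, -5.24579325e-05, -2.68762890e-01]), 'force': array([-0.88156681, -0.73371078, -0.96942961]), 'torque': array([ 0.03203099, -0.00891368, -0.01368891]), 'width': 85.36697633833022}
scene {'fx': 404.985, 'fy': 404.985, 'cx': 259.312, 'cy': 187.575, 'k1': -0.008, 'world_from_camera': [[0.726, -0.448, 0.522, -77.921], [-0.688, -0.476, 0.547, -674.86], [0.004, -0.756, -0.654, 914.864], [0.0, 0.0, 0.0, 1.0]]}
top {'fx': 418.128, 'fy': 418.128, 'cx': 252.864, 'cy': 192.153, 'k1': 0.003, 'world_from_camera': [[-0.024, -0.986, 0.162, 329.762], [-1.0, 0.026, 0.009, 19.451], [-0.013, -0.162, -0.987, 1457.684], [0.0, 0.0, 0.0, 1.0]]}
```

View pics/scene0.png

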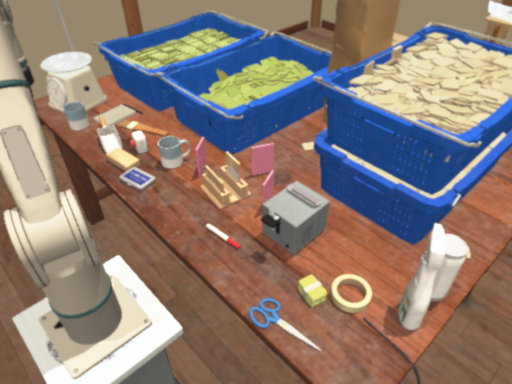

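View pics/top0.png

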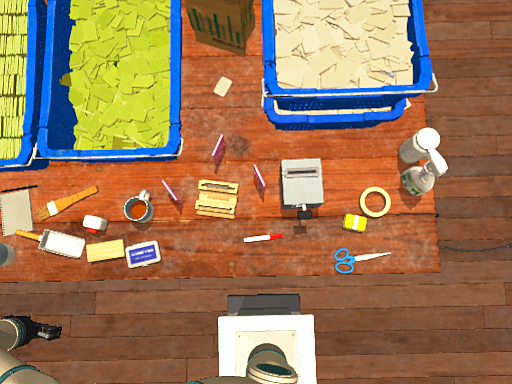

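Run:
```python
import cv2,numpy as np
s=cv2.imread("pics/scene0.png")[125:255,180:340]; t=cv2.imread("pics/top0.png")[130:250,180:340]
a=cv2.resize(s,None,fx=5,fy=4.6,interpolation=cv2.INTER_CUBIC); b=cv2.resize(t,None,fx=5,fy=5,interpolation=cv2.INTER_CUBIC)
cv2.imwrite("pics/sc1.png",a);cv2.imwrite("pics/tc1.png",b)
```

```text
(no output)
```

View pics/sc1.png

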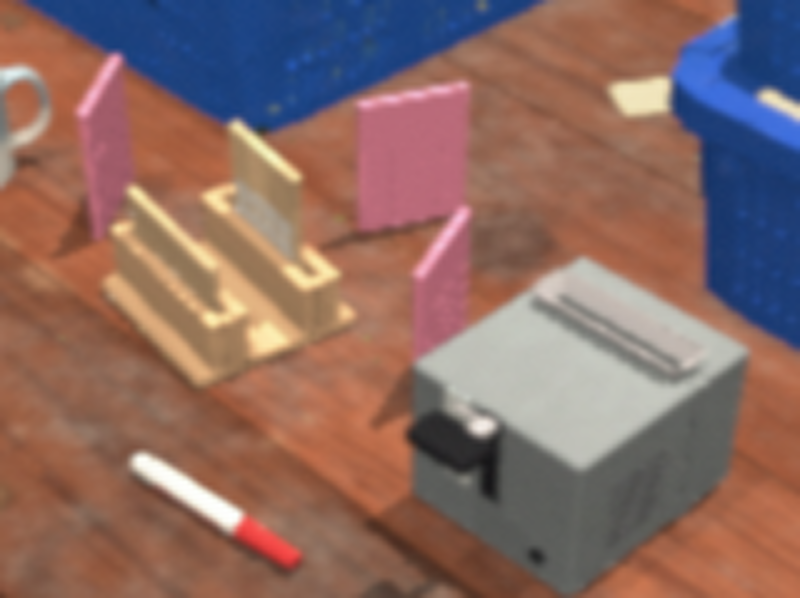

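View pics/tc1.png

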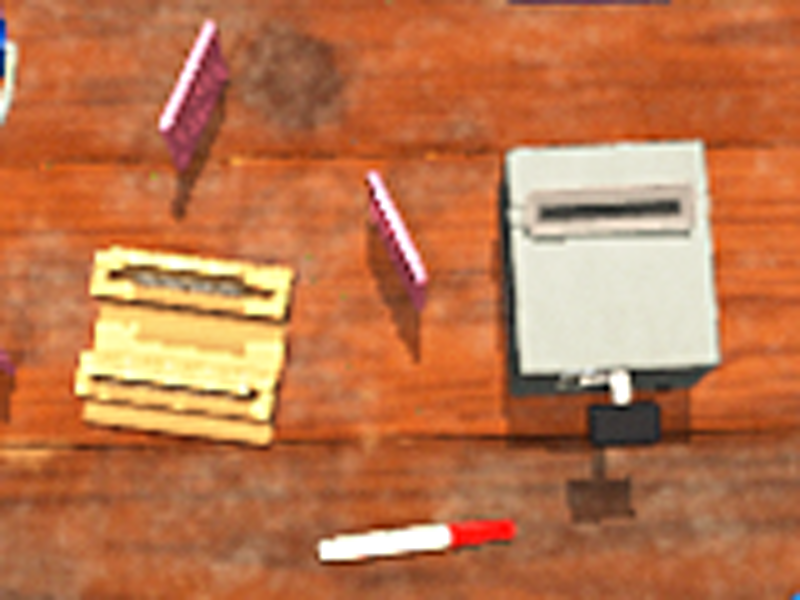

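```bash
cat > h.py <<'E'
from cell import *
import cv2,numpy as np
def ray(n,uv):
    c=calibration(n); K=np.array([[c["fx"],0,c["cx"]],[0,c["fy"],c["cy"]],[0,0,1]])
    d=cv2.undistortPoints(np.float64(uv).reshape(-1,1,2),K,np.array([c["k1"],0,0,0])).reshape(-1,2)
    T=np.array(c["world_from_camera"]); return T[:3,3],np.c_[d,np.ones(len(d))]@T[:3,:3].T
def onz(n,uv,z):
    o,d=ray(n,uv); return o+d*((np.asarray(z)-o[2])/d[:,2])[:,None]
E
python3 - <<'E'
from h import *
np.set_printoptions(precision=1,suppress=True)
S=lambda *p:[(x/5+180-.4,y/4.6+125-.4) for x,y in p]; T=lambda *p:[(x/5+180-.4,y/5+130-.4) for x,y in p]
def show(l,P): print(l,P.tolist() if 0 else P[:,:2].ravel(), "mid",P.mean(0)[:2],"len",[round(float(np.linalg.norm(P[i]-P[i-1])),1) for i in range(len(P))], "ang",np.round(np.degrees(np.arctan2(*(P[-1]-P[0])[:2])),1))
u1=onz("scene",S((413,365),(583,258),(747,352),(580,470)),125.);show("unit S",u1)
u2=onz("top",T((507,150),(703,142),(718,363),(520,372)),125.);show("unit T",u2)
show("tallS",onz("scene",S((235,122),(300,180)),132.))
show("shortS",onz("scene",S((132,188),(217,274)),92.))
show("lipsS",onz("scene",S((535,285),(555,270),(703,352),(683,378)),137.))
show("lipsT",onz("top",T((527,190),(692,186),(693,230),(530,238)),137.))
show("slotS",onz("scene",S((558,298),(684,364)),125.))
show("slotT",onz("top",T((540,212),(680,206)),125.))
show("padT",onz("top",T((588,405),(660,403),(660,440),(592,445)),132.))
show("padS",onz("scene",S((410,432),(497,412)),132.))
show("rackbackT",onz("top",T((95,250),(293,267),(289,320),(90,295)),56.))
show("rackfrontS",onz("scene",S((105,285),(205,385)),10.))
show("tallT",onz("top",T((125,268),(240,288)),132.))
E
```

```text
unit S [ 509.5  -71.1  656.5  -67.3  657.6 -194.1  512.9 -197.1] mid [ 584.1 -132.4] len [126.1, 147.0, 126.8, 144.7] ang 178.5
unit T [ 654.6  -62.7  656.4 -190.7  510.6 -193.1  508.   -65.9] mid [ 582.4 -128.1] len [146.6, 128.1, 145.9, 127.2] ang -91.3
tallS [594.9 187.8 581.  107.2] mid [587.9 147.5] len [81.8, 81.8] ang -170.2
shortS [527.3 216.3 507.2 103.8] mid [517.2 160. ] len [114.2, 114.2] ang -169.9
lipsS [ 604.8  -75.5  624.2  -73.3  628.2 -184.3  602.2 -191.7] mid [ 614.9 -131.2] len [116.2, 19.6, 111.0, 27.0] ang -178.8
lipsT [ 624.8  -73.9  624.6 -180.3  595.6 -179.5  593.2  -74.7] mid [ 609.5 -127.1] len [31.6, 106.4, 29.0, 104.9] ang -91.4
slotS [ 615.9  -84.5  622.8 -176.4] mid [ 619.3 -130.4] len [92.2, 92.2] ang 175.7
slotT [ 612.6  -82.7  614.2 -173.7] mid [ 613.4 -128.2] len [91.1, 91.1] ang 179.0
padT [ 484.8 -108.   484.9 -153.8  461.3 -152.7  459.2 -109.4] mid [ 472.5 -131. ] len [25.6, 45.8, 23.7, 43.3] ang -93.3
padS [ 463.2 -117.   509.6 -137.7] mid [ 486.4 -127.4] len [50.8, 50.8] ang 114.0
rackbackT [608.9 217.  593.5  81.8 556.9  85.2 577.7 220.5] mid [584.2 151.1] len [31.4, 136.1, 36.7, 137.0] ang -83.6
rackfrontS [501.6 224.2 483.2  93.9] mid [492.4 159.1] len [131.5, 131.5] ang -172.0
tallT [581.4 187.  566.3 112.8] mid [573.8 149.9] len [75.7, 75.7] ang -168.5
```

The tall board is in the far slot: its top edge runs from scene px (227,151) to (240,164), its middle is at about (588,148), and the rack yaw is about -10°. The unit centre is (583,-130), the slot (613,-129) and the lever (473,-131), with yaw about +1.3°. The measured sizes match those given. I turn first.

Request:
apply_moves(targets=[[0, 0, 0, 0, 0.96, 0], [0, 0, 0, 0, 0.96, 0], [0, 0, 0, 0, 0.96, 0], [0, 0, 0, 0, 0.96, 0], [0, 0, 0, 0, 0.96, 0], [0, 0, 0, 0, 0.96, 0], [0, 0, 0, 0, 0.96, 0], [0, 0, 0, 0, 0.96, 0], [0, 0, 0, 0, 0.96, 0], [0, 0, 0, 0, 0.96, 0], [0, 0, 0, 0, 0.96, 0], [0, 0, 0, 0, 0, 0]], jaw=0)

```text
clock: 1.6
eef_pos: [172.3, 626.4, 230.8]
tool_rot: [-1.571, -0.001, -1.742]
force: [0.5, 1.1, 0.3]
width: 42.7
```

```bash
cat >> h.py <<'E'
from scipy.spatial.transform import Rotation as Ro
def delta(t,yaw):
    s=read_state(); R=Ro.from_euler("xyz",s["tool_rot"]); G=Ro.from_euler("xyz",[-np.pi/2,0,np.radians(yaw)])
    print("pos",s["eef_pos"].round(1),"rot deg",np.degrees(s["tool_rot"]).round(2),"w",round(s["width"],1),"F",s["force"].round(2),"t",s["clock"])
    print("shift units",(R.inv().apply(np.array(t)-s["eef_pos"])/40).round(3),"turn units",(np.degrees((R.inv()*G).as_rotvec())/8).round(3))
E
python3 -c "
from h import *
delta([588,148,232],-100)"
```

```text
pos [172.3 626.4 230.8] rot deg [-8.998e+01 -6.000e-02 -9.979e+01] w 42.7 F [0.55 1.08 0.3 ] t 1.6
shift units [10.02  -0.017 12.275] turn units [-0.002  0.027  0.008]
```

Request:
apply_moves(targets=[[0.72, 0, 0.88, 0, 0, 0], [0.72, 0, 0.88, 0, 0, 0], [0.72, 0, 0.88, 0, 0, 0], [0.72, 0, 0.88, 0, 0, 0], [0.72, 0, 0.88, 0, 0, 0], [0.72, 0, 0.88, 0, 0, 0], [0.72, 0, 0.88, 0, 0, 0], [0.72, 0, 0.88, 0, 0, 0], [0.72, 0, 0.88, 0, 0, 0], [0.72, 0, 0.88, 0, 0, 0], [0.72, 0, 0.88, 0, 0, 0], [0.72, 0, 0.88, 0, 0, 0]])

```text
clock: 3.1
eef_pos: [530.2, 212.6, 231.2]
tool_rot: [-1.571, 0.0, -1.74]
force: [0.4, 0.0, 0.2]
width: 42.5
```

Request:
apply_moves(targets=[[0.7, 0, 0.86, 0, 0, 0], [0.7, 0, 0.86, 0, 0, 0], [0, 0.7, 0, 0, 0, 0], [0, 0.7, 0, 0, 0, 0], [0, 0, 0, 0, 0, 0], [0, 0, 0, 0, 0, 0]])

```text
clock: 3.85
eef_pos: [588.2, 146.8, 176.1]
tool_rot: [-1.57, 0.0, -1.742]
force: [-0.3, -0.5, 0.0]
width: 42.2
```

Run:
```python
from h import *
delta([588,148,98],-100)
a=get_image("scene")[80:240,150:310,::-1]; b=get_image("top")[130:250,170:290,::-1]
cv2.imwrite("pics/c2.png",np.hstack([cv2.resize(a,(400,400),interpolation=2),cv2.resize(b,(400,400),interpolation=2)]))
```

```text
pos [588.2 146.8 176.1] rot deg [-8.993e+01  2.000e-02 -9.981e+01] w 42.2 F [-0.28 -0.45  0.05] t 3.85
shift units [-0.028  1.954 -0.012] turn units [-0.008  0.023 -0.003]
```

View pics/c2.png

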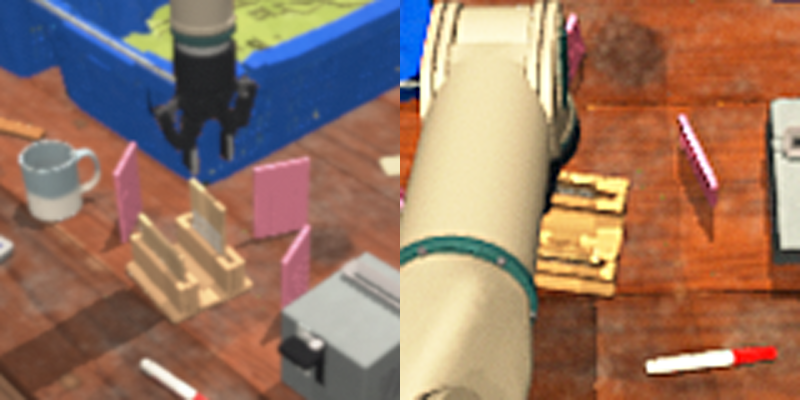

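The view shows the fingers straddling the line of the tall board's top edge (crop px (206,198)), with the finger middle about 6 px too far right. I shift by a few mm, go down and close.

Request:
apply_moves(targets=[[-0.07, 0, -0.08, 0, 0, 0], [0, 0.5, 0, 0, 0, 0], [0, 0.5, 0, 0, 0, 0], [0, 0.5, 0, 0, 0, 0], [0, 0.45, 0, 0, 0, 0], [0, 0, 0, 0, 0, 0], [0, 0, 0, 0, 0, 0]])

```text
clock: 4.82
eef_pos: [585.5, 150.1, 97.9]
tool_rot: [-1.57, 0.0, -1.743]
force: [0.4, 0.5, 0.1]
width: 43.1
```

Request:
apply_moves(targets=[[0, 0, 0, 0, 0, 0], [0, 0, 0, 0, 0, 0], [0, 0, 0, 0, 0, 0]], jaw=-0.65)

```text
clock: 5.2
eef_pos: [585.1, 150.1, 97.6]
tool_rot: [-1.57, 0.0, -1.743]
force: [-0.1, 0.2, 0.3]
width: 15.0
```

Run:
```python
from h import *
delta([585.5,150,98],-100)
a=get_image("scene")[110:220,180:290,::-1]
cv2.imwrite("pics/c3.png",cv2.resize(a,(600,600),interpolation=2))
```

```text
pos [585.1 150.1  97.6] rot deg [-8.998e+01  2.000e-02 -9.988e+01] w 15.0 F [-0.08  0.18  0.25] t 5.2
shift units [ 0.001 -0.01   0.011] turn units [-0.003  0.015 -0.002]
```

View pics/c3.png

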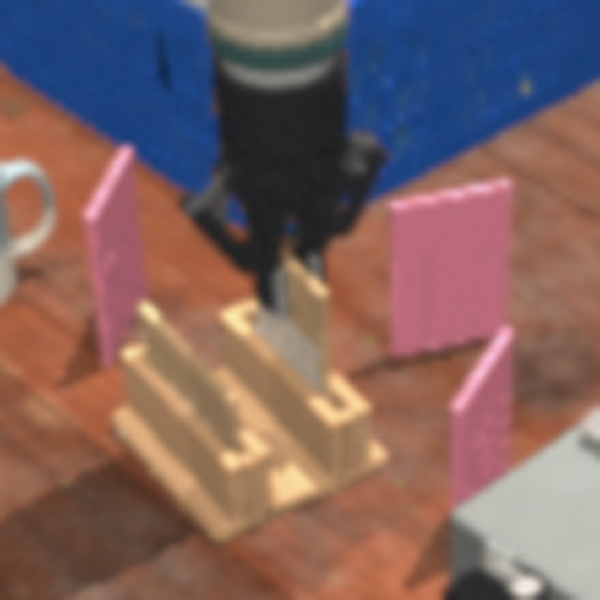

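The board is between the pads (width 15, no force), so I close fully and lift.

Request:
apply_moves(targets=[[0, 0, 0, 0, 0, 0], [0, 0, 0, 0, 0, 0], [0, 0, 0, 0, 0, 0], [0, 0, 0, 0, 0, 0]], jaw=-1)

```text
clock: 5.75
eef_pos: [585.2, 150.1, 97.5]
tool_rot: [-1.57, 0.0, -1.743]
force: [1.1, 0.2, 3.0]
width: 5.5
```

Request:
apply_moves(targets=[[0, -0.2, 0, 0, 0, 0], [0, -0.3, 0, 0, 0, 0], [0, -0.4, 0, 0, 0, 0], [0, -0.4, 0, 0, 0, 0], [0, -0.4, 0, 0, 0, 0], [0, -0.4, 0, 0, 0, 0], [0, -0.4, 0, 0, 0, 0], [0, -0.4, 0, 0, 0, 0], [0, -0.4, 0, 0, 0, 0], [0, -0.4, 0, 0, 0, 0]])

```text
clock: 7.0
eef_pos: [584.9, 150.0, 246.3]
tool_rot: [-1.571, -0.0, -1.743]
force: [0.4, 0.1, -1.3]
width: 5.2
```

Run:
```python
from h import *
delta([613.5,-129.5,246],-88.7)
a=get_image("scene")[80:210,170:300,::-1]
cv2.imwrite("pics/c4.png",cv2.resize(a,(600,600),interpolation=2))
```

```text
pos [584.9 150.  246.3] rot deg [-90.01  -0.   -99.88] w 5.2 F [ 0.45  0.06 -1.33] t 7.0
shift units [6.761 0.008 1.905] turn units [ 1.000e-03 -1.398e+00 -0.000e+00]
```

View pics/c4.png

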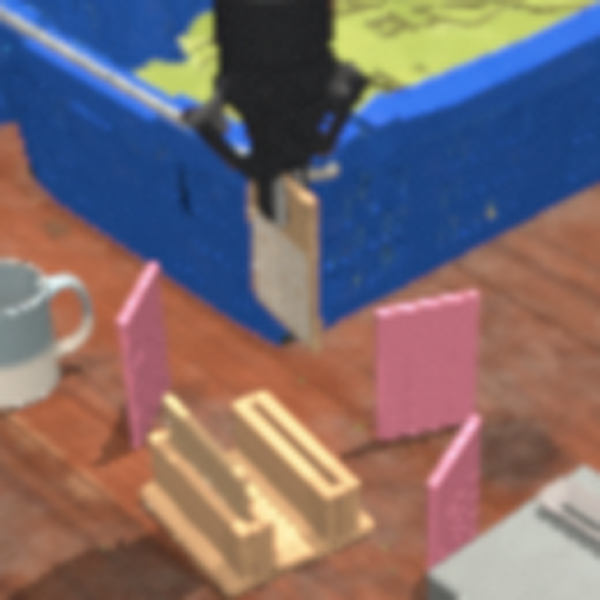

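Run:
```python
from h import *
k=130/600
P=onz("scene",[(x*k+170-.4,y*k+80-.4) for x,y in [(254,298),(308,344),(249,180),(318,197)]],np.array([160.8,160.8,280.8,280.8]))
R=Ro.from_euler("xyz",read_state()["tool_rot"])
print(P.round(1)); print((R.inv().apply(P-read_state()["eef_pos"])).round(1))
```

```text
[[590.3 190.  160.8]
 [582.  122.7 160.8]
 [566.8 157.1 280.8]
 [585.7 111.1 280.8]]
[[-39.8  87.8  -3.1]
 [ 27.9  87.7   0.3]
 [ -3.5 -32.4 -20.2]
 [ 38.5 -32.3   6.3]]
```

The board hangs upright and its offset along the jaws is about 0–2 mm. I carry it over to the unit at this height.

Request:
apply_moves(targets=[[0.5, 0, 0.1, 0, 0, 0], [0.7, 0, 0.2, 0, 0, 0], [0.7, 0, 0.2, 0, 0, 0], [0.7, 0, 0.2, 0, 0, 0], [0.7, 0, 0.2, 0, 0, 0], [0.7, 0, 0.2, 0, 0, 0], [0.7, 0, 0.2, 0, 0, 0], [0.7, 0, 0.2, 0, 0, 0], [0.7, 0, 0.2, 0, 0, 0], [0.6, 0, 0.2, 0, -0.7, 0], [0, 0, 0, 0, -0.7, 0], [0, 0, 0, 0, 0, 0]])

```text
clock: 8.55
eef_pos: [612.6, -128.8, 244.5]
tool_rot: [-1.573, 0.0, -1.551]
force: [-0.5, 0.3, -1.8]
width: 5.5
```

Request:
apply_moves(targets=[[0, 0, 0, 0, 0, 0], [0, 0, 0, 0, 0, 0]])

```text
clock: 8.8
eef_pos: [613.6, -126.8, 245.1]
tool_rot: [-1.571, 0.0, -1.548]
force: [0.1, 0.5, -0.2]
width: 5.0
```

Run:
```python
from h import *
delta([613.5,-129.5,246],-88.7)
a=get_image("scene")[110:240,230:360,::-1]; b=get_image("top")[130:250,240:360,::-1]
cv2.imwrite("pics/c5.png",np.hstack([cv2.resize(a,(520,520),interpolation=2),cv2.resize(b,(280,520),interpolation=2)]))
```

```text
pos [ 613.6 -126.8  245.1] rot deg [-90.03   0.   -88.7 ] w 5.0 F [ 0.08  0.48 -0.23] t 8.8
shift units [ 0.068 -0.023 -0.004] turn units [ 0.004 -0.001 -0.   ]
```

View pics/c5.png

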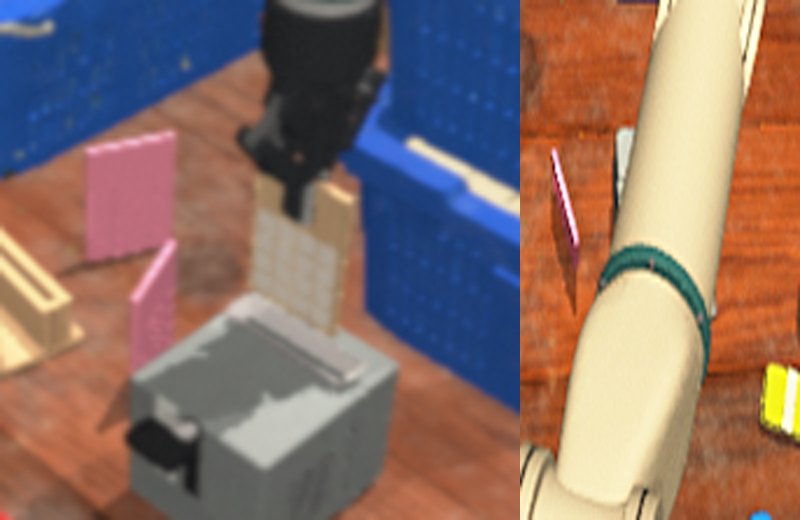

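The board is over the slot. When its bottom corners (250,285) and (335,332) are projected down, their middle is within about 1 mm of the slot middle. I lower in stages and watch the force.

Request:
apply_moves(targets=[[0.04, 0.3, 0, 0, 0, 0], [0, 0.3, 0, 0, 0, 0], [0, 0.2, 0, 0, 0, 0], [0, 0.2, 0, 0, 0, 0], [0, 0, 0, 0, 0, 0], [0, 0, 0, 0, 0, 0]])

```text
clock: 9.65
eef_pos: [614.1, -128.7, 205.5]
tool_rot: [-1.57, -0.0, -1.548]
force: [0.3, -0.2, -1.4]
width: 5.2
```

Request:
apply_moves(targets=[[0, 0.2, 0, 0, 0, 0], [0, 0.2, 0, 0, 0, 0], [0, 0, 0, 0, 0, 0]])

```text
clock: 10.02
eef_pos: [613.2, -128.4, 188.3]
tool_rot: [-1.573, 0.0, -1.548]
force: [-0.1, -0.3, -0.3]
width: 5.4
```

Request:
apply_moves(targets=[[0, 0.3, 0, 0, 0, 0], [0, 0.3, 0, 0, 0, 0], [0, 0.2, 0, 0, 0, 0], [0, 0, 0, 0, 0, 0], [0, 0, 0, 0, 0, 0]])

```text
clock: 10.65
eef_pos: [614.0, -128.7, 157.4]
tool_rot: [-1.57, -0.0, -1.548]
force: [0.1, -0.3, -1.4]
width: 5.3
```

Request:
apply_moves(targets=[[0, 0.06, 0, 0, 0, 0], [0, 0.03, 0, 0, 0, 0], [0, 0, 0, 0, 0, 0], [0, 0, 0, 0, 0, 0]])

```text
clock: 11.15
eef_pos: [613.9, -128.6, 153.8]
tool_rot: [-1.571, -0.0, -1.548]
force: [0.1, 0.6, -1.3]
width: 5.3
```

Request:
apply_moves(targets=[[0, 0, 0, 0, 0, 0], [0, 0, 0, 0, 0, 0], [0, 0, 0, 0, 0, 0], [0, 0, 0, 0, 0, 0], [0, 0, 0, 0, 0, 0], [0, 0, 0, 0, 0, 0]], jaw=0)

```text
clock: 11.9
eef_pos: [613.8, -128.6, 153.7]
tool_rot: [-1.571, 0.0, -1.548]
force: [0.4, -0.3, 0.7]
width: 42.8
```

Request:
apply_moves(targets=[[0, -0.4, 0, 0, 0, 0], [0, -0.7, 0, 0, 0, 0], [0, -0.8, 0, 0, 0, 0], [0, -0.4, 0, 0, 0, 0], [0, 0, 0, 0, 0, 0], [0, 0, 0, 0, 0, 0]])

```text
clock: 12.65
eef_pos: [613.1, -128.3, 244.7]
tool_rot: [-1.573, 0.001, -1.548]
force: [0.3, -0.1, -0.7]
width: 43.1
```

Run:
```python
from h import *
delta([473,-131,180],-88.7)
a=get_image("scene")[110:240,230:360,::-1]
cv2.imwrite("pics/c6.png",cv2.resize(a,(600,600),interpolation=2))
```

```text
pos [ 613.1 -128.3  244.7] rot deg [-9.011e+01  3.000e-02 -8.868e+01] w 43.1 F [ 0.34 -0.1  -0.67] t 12.65
shift units [-0.012  1.624 -3.501] turn units [ 0.013  0.003 -0.004]
```

View pics/c6.png

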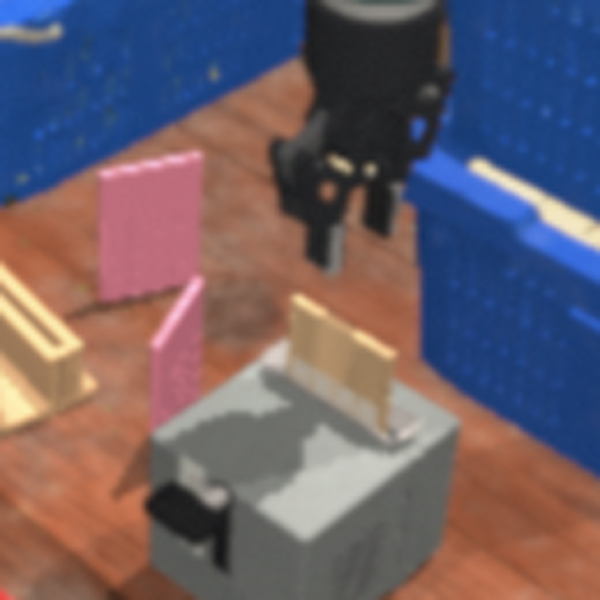

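The board stands upright in the slot, with its top edge from (293,297) to (393,352), and the fingers are clear. Next I shut the jaws and move over the paddle.

Request:
apply_moves(targets=[[0, 0, -0.4, 0, 0, 0], [0, 0, -0.6, 0, 0, 0], [0, 0, -0.6, 0, 0, 0], [0, 0, -0.6, 0, 0, 0], [0, 0, -0.6, 0, 0, 0], [0, 0, -0.5, 0, 0, 0], [0, 0, -0.2, 0, 0, 0], [0, 0.5, 0, 0, 0, 0], [0, 0.6, 0, 0, 0, 0], [0, 0.5, 0, 0, 0, 0], [0, 0.5, 0, 0, 0, 0], [0, 0, 0, 0, 0, 0]], jaw=-1)

```text
clock: 14.2
eef_pos: [473.1, -131.5, 160.2]
tool_rot: [-1.574, 0.001, -1.548]
force: [1.0, 0.6, 0.1]
width: -0.1
```

Run:
```python
from h import *
delta([473,-131,140],-88.7)
k=130/600
P=onz("scene",[(x*k+230-.4,y*k+110-.4) for x,y in [(293,297),(393,352)]],188.); print(P.round(1),P.mean(0))
a=get_image("scene")[110:240,230:360,::-1]
cv2.imwrite("pics/c7.png",cv2.resize(a,(600,600),interpolation=2))
```

```text
pos [ 473.1 -131.5  160.2] rot deg [-9.020e+01  4.000e-02 -8.868e+01] w -0.1 F [1.   0.58 0.1 ] t 14.2
shift units [-0.012  0.504 -0.   ] turn units [ 0.025  0.003 -0.005]
[[ 613.5  -89.3  188. ]
 [ 618.8 -166.   188. ]] [ 616.14817789 -127.65004275  188.        ]
```

View pics/c7.png

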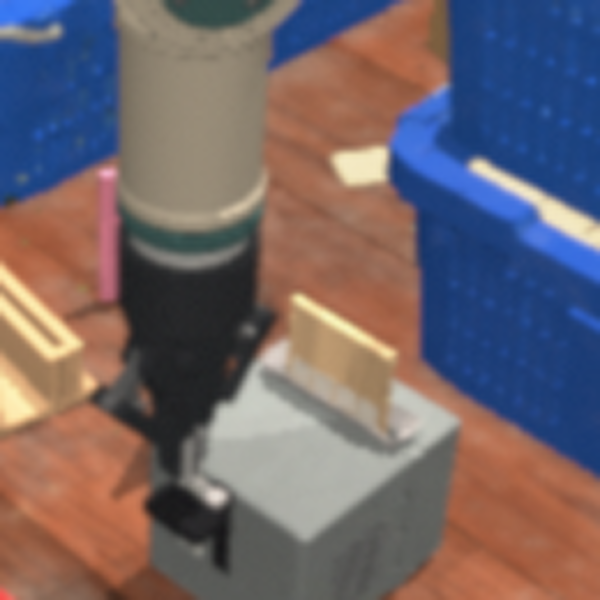

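The fingertips (180,480) are over the middle of the paddle. I come down to touch it, then press in small steps.

Request:
apply_moves(targets=[[0, 0.3, 0, 0, 0, 0], [0, 0.3, 0, 0, 0, 0], [0, 0.1, 0, 0, 0, 0], [0, 0.1, 0, 0, 0, 0], [0, 0, 0, 0, 0, 0], [0, 0, 0, 0, 0, 0]])

```text
clock: 15.0
eef_pos: [473.6, -131.8, 130.0]
tool_rot: [-1.571, 0.0, -1.548]
force: [-1.8, 0.9, 3.3]
width: 0.2
```

Request:
apply_moves(targets=[[0, 0.1, 0, 0, 0, 0], [0, 0.1, 0, 0, 0, 0], [0, 0.1, 0, 0, 0, 0], [0, 0.1, 0, 0, 0, 0], [0, 0.1, 0, 0, 0, 0], [0, 0, 0, 0, 0, 0], [0, 0, 0, 0, 0, 0]])

```text
clock: 15.88
eef_pos: [473.6, -131.8, 110.0]
tool_rot: [-1.571, 0.0, -1.548]
force: [-2.6, 1.3, 4.4]
width: -0.1
```

Request:
apply_moves(targets=[[0, 0.1, 0, 0, 0, 0], [0, 0.1, 0, 0, 0, 0], [0, 0.1, 0, 0, 0, 0], [0, 0.1, 0, 0, 0, 0], [0, 0.1, 0, 0, 0, 0], [0, 0.07, 0, 0, 0, 0], [0, 0, 0, 0, 0, 0], [0, 0, 0, 0, 0, 0], [0, 0, 0, 0, 0, 0], [0, 0, 0, 0, 0, 0], [0, 0, 0, 0, 0, 0]])

```text
clock: 17.25
eef_pos: [473.6, -131.8, 87.5]
tool_rot: [-1.571, 0.0, -1.548]
force: [-4.2, -0.1, 8.9]
width: 0.0
```

Run:
```python
from h import *
delta([473,-131,87],-88.7)
a=get_image("scene")[110:260,180:360,::-1]
cv2.imwrite("pics/c8.png",cv2.resize(a,(720,600),interpolation=2))
```

```text
pos [ 473.6 -131.8   87.5] rot deg [-9.001e+01  2.000e-02 -8.869e+01] w 0.0 F [-4.21 -0.09  8.85] t 17.25
shift units [-0.019  0.013 -0.014] turn units [ 0.001  0.001 -0.003]
```

View pics/c8.png

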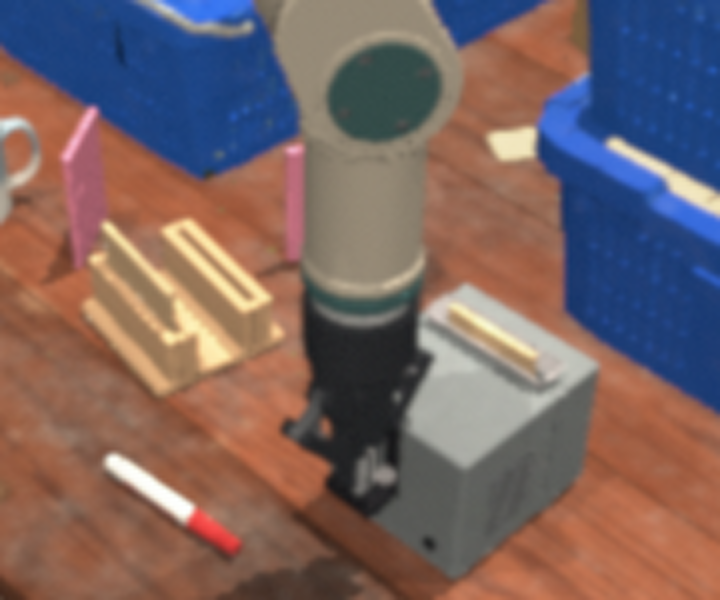

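The picture shows the board sunk until only about 6 mm stands above the lips, near (490,335). The paddle is held down, and the short board, pink boards and marker are in place. The 8.9 N push matches the third click, so I hand in.

```bash
python3 -c "
from cell import *
finish_job(); s=read_state(); print(s['clock'],s['eef_pos'],s['force'])"
```

```text
the job is handed in; nothing more can be done
the job is handed in; nothing more can be done
```

I lifted the tall board out of the rack's far slot, stood it in the unit's slot and let go of it. I then pressed the lever to the third click and handed the job in at about 17.3 s, still holding it down. `finish_job()` gives no verdict.

- **Lever:** at the last check the fingertips were at z = 87.5 mm, which is about 44.5 mm of travel. The upward push was 8.9 N, matching the 9 N given for the third click.
- **Tall board:** the last picture shows it upright and lowered in the slot, with only a few millimetres above the lips and the fingers well clear.
- **Other things:** the short board is still standing in the rack. The pink boards I could see and the marker look untouched. The tile bundle, the tape roll and most of the mug were outside that last picture, so I did not check them at the end. The arm never went near the bundle or the roll, and passed above the mug.
- **Disagreements:** while placing the board, the two cameras' slot readings differed by up to 6 mm in x and 4 mm in y. The insertion met no noticeable force. The readings just after handing in were refused, so these checks are from just before it.

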